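Make up the tool caddies for two coffee carts

TASK

Make up the two caddies for today's carts from the tools standing along the front of the worktop. The wooden caddy goes out with the cappuccino cart: the small milk pitcher goes in its long front cell with the handle along the cell, the cocoa shaker in its larger square cell and the wood-handled tamper in the smaller one; the black caddy goes to the cocktail bar: the black-handled tamper in its wide cell and the jigger in its narrow one. Stand each tool upright on the floor of its cell, knock nothing over, and leave the grey pitcher, the glass and the dosing cup on the scale where they are.

Things in the scene. Friction and masses are not known exactly. Their poses are not given: they have to be found in the camera images.
- wood_caddy: Fixed brown wooden caddy, cork-lined, wire handles at both ends; 191 x 177 mm, walls 42 high. Origin: centre of underside; x away from robot, y left (yaw +-0.2), z up. Cell floors at z=6. Cells, mm: long one at the robot's side, 90 (x) x 165 (y), centre (-44.5, 0); behind it at left the larger, 84 x 84, centre (47.5, 40.5); at right the smaller, 84 x 76, centre (47.5, -44.5).
- black_caddy: Fixed black plastic caddy, two grey-lined cells; 84 (x) x 148 (y) mm, walls 40 high. Origin: centre of underside; x away from robot, y left (yaw +-0.2), z up. Cell floors at z=6. Wide cell at left 76 x 76 mm, centre (0, 32); narrow cell at right 76 (x) x 60 (y), centre (0, -40). It stands beside the wooden caddy, left or right of it.
- milk_pitcher: Small pale steel milk pitcher, upright, 66 (x) x 101 (y) x 81 mm high, 0.17-0.31 kg. Origin: centre of that outline on the underside, z up. Round body 66 mm across, axis 10 mm towards +y of the origin; spout to +y, strap handle to -y (22 to 50 mm out). Starts with the handle to the robot's right (yaw +-0.35). Grip across the body along x, fingertips about 45 mm above its underside.
- cocoa_shaker: Pale steel cocoa shaker with perforated dome top, round, upright, 105 mm high; 64 mm across the body, 67 mm across the dome, which begins 72 mm up. Origin: centre of underside, z up; yaw is free. 0.18-0.31 kg. Can be gripped across the lower dome.
- wood_tamper: Coffee tamper with reddish-brown turned wooden handle, standing on its steel base; 94 mm high, base 58 mm across and 18 high, handle up to 36 mm across from 28 to 93 mm up. Origin: centre of underside, z up; yaw is free. 0.42 kg. Grip by the handle.
- black_tamper: Coffee tamper with black handle, standing on its steel base; 94 mm high, base 58 mm across and 18 high, handle up to 36 mm across from 28 to 93 mm up. Origin: centre of underside, z up; yaw is free. 0.42 kg. Grip by the handle.
- jigger: Jigger: double bar measure of pale steel, hourglass shape, upright, 43 mm across the top, 86 mm high, 0.07-0.12 kg. Origin: centre of underside, z up; yaw is free. Grips like a plain 43 mm cylinder; take it near the top.
- grey_pitcher: Bystander: large dark grey milk pitcher, 92 x 139 x 117 mm, at the back of the worktop. Origin: centre of underside, z up. Stays there.
- glass: Bystander: clear drinking glass, 81 mm across, 93 mm high, at the back of the worktop. Origin: centre of underside, z up. Stays there.
- dosing_cup: Bystander: small pale steel cup, 59 mm across, 46 mm high, on the black coffee scale at the right. Origin: centre of underside, z up. Stays there.

How it is judged (in metres and radians):
At the end, for the whole second after the job is handed in: Pitcher, shaker, tampers and jigger each stand in the named cell: on its floor (4 mm), upright within 0.10 rad, origin inside the cell (within 13 mm of its centre across, up to 20 mm along; pitcher 18 and 40 mm), released, at rest. Grey pitcher, glass, dosing cup upright, moved under 30 mm (x of milk_pitcher in the frame of wood_caddy between -0.0625 and -0.0265 m and y of milk_pitcher in the frame of wood_caddy between -0.04 and 0.04 m and z of milk_pitcher in the frame of wood_caddy between 0.002 and 0.01 m and angle between each of milk_pitcher, cocoa_shaker, wood_tamper, black_tamper, jigger's own z axis and vertical below 0.1 rad and linear speed of each of milk_pitcher, cocoa_shaker, wood_tamper, black_tamper, jigger below 0.02 m/s and contact force between each of milk_pitcher, cocoa_shaker, wood_tamper, black_tamper, jigger and the fingers below 0.05 N and x of cocoa_shaker in the frame of wood_caddy between 0.0345 and 0.0605 m and y of cocoa_shaker in the frame of wood_caddy between 0.0275 and 0.0535 m and z of cocoa_shaker in the frame of wood_caddy between 0.002 and 0.01 m and x of wood_tamper in the frame of wood_caddy between 0.0305 and 0.0645 m and y of wood_tamper in the frame of wood_caddy between -0.0575 and -0.0315 m and z of wood_tamper in the frame of wood_caddy between 0.002 and 0.01 m and x of black_tamper in the frame of black_caddy between -0.013 and 0.013 m and y of black_tamper in the frame of black_caddy between 0.019 and 0.045 m and z of black_tamper in the frame of black_caddy between 0.002 and 0.01 m and x of jigger in the frame of black_caddy between -0.02 and 0.02 m and y of jigger in the frame of black_caddy between -0.053 and -0.027 m and z of jigger in the frame of black_caddy between 0.002 and 0.01 m and distance of each of grey_pitcher, glass, dosing_cup from where it was at the start of the episode below 0.03 m and angle between each of grey_pitcher, glass, dosing_cup's own z axis and vertical below 0.15 rad); the robot touches nothing.
It fails at once if the grey pitcher is shifted by more than 30 mm or tipped (distance of grey_pitcher from where it was at the start of the episode above 0.03 m or angle between grey_pitcher's own z axis and vertical above 0.3 rad).
It fails at once if the glass is shifted by more than 30 mm or tipped (distance of glass from where it was at the start of the episode above 0.03 m or angle between glass's own z axis and vertical above 0.3 rad).
It fails at once if the dosing cup is shifted by more than 30 mm or tipped (distance of dosing_cup from where it was at the start of the episode above 0.03 m or angle between dosing_cup's own z axis and vertical above 0.3 rad).
It fails at once if one of the tools is knocked over (angle between any of milk_pitcher, cocoa_shaker, wood_tamper, black_tamper, jigger's own z axis and vertical above 0.8 rad).
It also fails if it takes over 120 s, if anything falls off the work surface, if the arm or the gripper's body presses on something with over 40 N, if the wrist force passes 120 N, or if a joint passes its speed limit or range.

ROBOT

A 6-joint arm with a two-finger parallel gripper is mounted at the origin on a cart in front of the work surface, level with it; the furniture and walls round the work are solid. World frame = base frame: x ahead of the robot, y to its left, z up, the work surface at z = 0. Lengths are in mm, angles in rad, forces in N, time in s.
With the tool pointing down it reaches from about 400 to 925 mm from the base axis. Payload 12.5 kg.
Tool frame: the origin (TCP) lies at the very end of the fingers, on their centre line; the grasp point (between the pads) lies 19 mm behind it; z points along the fingers, y is the line along which they close (so a half turn about z gives the same grasp; the last joint's range is limited). The gripper opens to 95 mm and grips with 3 to 60 N. Pads are 20 mm wide; open, the fingers measure 119 mm over their backs; the gripper's body (75 mm by 180 mm) begins 59 mm behind the grasp point.
Start: joints at [1.209, 0.491, 1.559, -0, 1.092, -0.106], TCP at [158.119, 604.686, 214.661] pointing down, gripper open.
Joint ranges: [-3.1, 3.1], [-0.84, 2.19], [0.05, 2.79], [-1.13, 4.28], [0.06, 2.93], [-2.69, 2.69]. Speed limits (rad/s): [2.22, 2.22, 2.79, 3.14, 3.14, 3.14].

INTERFACE

Orientations are given as [roll, pitch, yaw] about the fixed x, y, z axes, in that order (R = Rz(yaw) Ry(pitch) Rx(roll)).
In Python, from cell import env gives the robot as it stands.
- The arm moves only by the shell command python3 steer.py, which reads ROWS from standard input. ROWS is a JSON list of rows, 1 to 5 of them, each of 5 numbers: dx, dy, dz in mm, then a turn about the tool's z in rad, then the opening from 0.0 (shut) to 1.0 (fully open); each row is the pose to reach, as a shift and turn from the pose commanded when the command began, along the tool's axes at that moment; what a row does not reach only later rows make up. A row lasts 1/12 s, in which the tool goes at most 41.7 mm and 0.125 rad, less where a joint would pass 70% of its speed; a pose out of reach is approached as far as the arm can. The fingers move at their own pace and stop on an object; the grip force is fixed at half the most. Time passes only in rows, so rows that do not move let the fingers close. It prints the time, the measured TCP pose, the force, the opening and the grip force at its end. Input that does not fit is refused with a message, and nothing moves.
- env.state(): the state, without advancing time (a new reading comes with each control period).
- env.read_camera(name): name is "scene" or "top"; returns (picture, depth): 400x640x3 uint8, red, green, blue; 400x640 float32, mm along the optical axis (not along the pixel's ray), 0 where there is no reading.
- env.camera_info(name): a dict with "vertical_fov" (degrees; the focal length in pixels is half the picture's height over the tangent of half this angle, whatever the lens; pixels are square), "cx", "cy" (the principal point, pixels), "origin" and "attitude" of the camera in the world. Camera axes: x right, y down, z forward; pixel columns grow to the right and rows downward; lengths in mm; the calibration is good to about 2 mm. A picture is of the moment at which its call begins. camera_info takes no time and is no camera call.
- env.job_done(): hands the job in; it is judged then, once.
The state is a dict: "t": time; "joints": joint angles; "qvel": joint speeds; "tau": joint torques, N m; "eef_pos": TCP position; "tcp_rot": TCP orientation; "ft_force": force on the tool from outside, world axes, zero at the start; "moment": the same for the moment, N m; "opening": opening from 0.0 (shut) to 1.0 (fully open); "grip_force": force on a finger pad.
Only numpy, scipy, OpenCV 4.12 (cv2) and the standard library are available. Lean on these libraries where they do the work, as an engineer would, in place of code of your own. Each camera call takes 0.05 s, during which the arm holds its last target. There are 200 camera calls.

## Working session

There is one attempt and no reset: what is moved stays moved. The work goes in short steps, Python scripts to look and compute and a shell command to move; the robot and the scene stay as the last step left them, time stands still between calls to the robot, and variables do not carry over. Pictures are saved under pics/ and viewed, at most 14 in all, crops included, and the job is handed in when it is done.

```bash
ls; mkdir -p pics
python3 - <<'E'
from cell import env
import cv2
for n in ("top","scene"):
    p,d=env.read_camera(n); cv2.imwrite(f"pics/{n}0.png",p[:,:,::-1]); import numpy as np; np.save(f"pics/{n}0.npy",d); print(env.camera_info(n))
s=env.state(); print(s)
E
```

```text
cell.py
pics
steer.py
{'vertical_fov': 50.3056317166979, 'cx': 324.3953076179762, 'cy': 199.28764946385593, 'origin': array([ 511.74896353,  -39.54164348, 1092.96086865]), 'attitude': array([-3.06567569, -0.01217545, -1.57201703])}
{'vertical_fov': 53.28631515030003, 'cx': 318.32958187685244, 'cy': 200.51357389838648, 'origin': array([189.11072071, 717.64554656, 767.32137764]), 'attitude': array([-2.27723142, -0.02305091, -2.63513942])}
{'t': 0.1, 'joints': array([ 1.20937529e+00,  4.91470731e-01,  1.55938995e+00,  3.12487906e-05,
        1.09168989e+00, -1.05631653e-01]), 'qvel': array([ 0.00043978, -0.00168267, -0.00217968, -0.00057619, -0.0014436 ,
       -0.0011693 ]), 'tau': array([ 1.47189516e-03, -6.13622689e+01, -2.58608687e+01,  6.93684700e-02,
        4.70044767e-02, -6.78668130e-05]), 'eef_pos': array([158.04500999, 604.46772482, 214.13742418]), 'tcp_rot': array([-3.14064300e+00, -1.28560540e-04,  2.88578879e+00]), 'ft_force': array([-0.39060044,  0.34677225,  0.12429773]), 'moment': array([-0.01175678,  0.03506747,  0.01406138]), 'grip_force': 0.0, 'opening': 1.000175737758953}
```

View pics/top0.png

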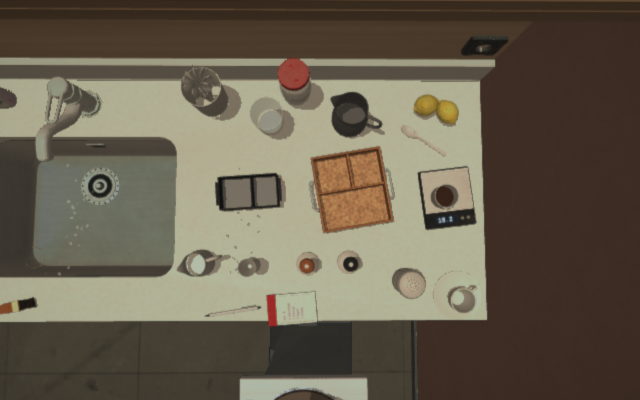

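View pics/scene0.png

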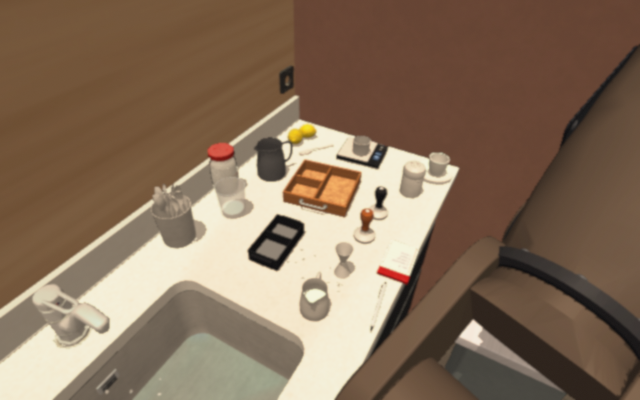

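The top view shows the pitcher at about (198,264), jigger (249,267), wood tamper (307,265), black tamper (349,263) and shaker (411,284). The black caddy is at (249,192) and the wooden one at (352,190). Next I'll measure positions from the depth image.

```bash
cat > h.py <<'E'
import numpy as np, cv2
from scipy.spatial.transform import Rotation as R
from cell import env
def cloud(name,d):
    c=env.camera_info(name); f=200/np.tan(np.radians(c["vertical_fov"]/2))
    v,u=np.mgrid[:400,:640]
    P=np.stack([(u-c["cx"])/f*d,(v-c["cy"])/f*d,d],-1)
    W=P@R.from_euler("xyz",c["attitude"]).as_matrix().T+c["origin"]
    W[d<=0]=np.nan
    return W
def box(W,u0,v0,u1,v1,z0,z1):
    w=W[v0:v1,u0:u1].reshape(-1,3); return w[(w[:,2]>z0)&(w[:,2]<z1)]
def circ(p):
    # min enclosing circle + bbox-mid
    (c,r)=cv2.minEnclosingCircle(p[:,:2].astype(np.float32)); return np.round(c,1),round(r,1)
E
python3 - <<'E'
from h import *
W=cloud("top",np.load("pics/top0.npy")); S=cloud("scene",np.load("pics/scene0.npy"))
for q in [(150,230),(230,230),(320,300),(400,130),(440,300)]: print("table",q,W[q[1],q[0]].round(1))
T={"pitcher":(175,240,235,285,(60,95)),"jigger":(233,250,266,285,(70,100)),"wtamp":(290,245,325,285,(60,110)),"btamp":(335,245,368,285,(60,110)),"shaker":(393,262,433,305,(60,120)),"cup":(428,180,462,212,(40,110)),
"grey":(325,85,385,140,(60,140)),"glass":(248,95,288,138,(50,130)),"jar":(275,55,315,105,(60,250))}
for n,(a,b,c,d,z) in T.items():
    p=box(W,a,b,c,d,*z); q=box(W,a,b,c,d,8,30)
    print(n,len(p),circ(p) if len(p) else None,"zmax",p[:,2].max().round(1) if len(p) else None, "med",np.median(p,0).round(1), "low",len(q),circ(q) if len(q)>3 else None)
for n,(a,b,c,d) in {"wood":(300,140,402,240),"black":(208,165,290,218)}.items():
    p=box(W,a,b,c,d,30,52); m=cv2.minAreaRect(p[:,:2].astype(np.float32)); print(n,len(p),m,p[:,2].mean())
m=np.isfinite(S[...,2])
print("scene table",S[350,370].round(1),S[230,300].round(1))
# scene cloud objects, by vicinity of top-estimates
np.save("pics/W.npy",W);np.save("pics/S.npy",S)
E
```

```text
table (150, 230) [ 517.4  471.3 -202.8]
table (230, 230) [516.3 187.7   1.9]
table (320, 300) [340.  -41.5   3. ]
table (400, 130) [ 777.  -251.2   -2.8]
table (440, 300) [ 339.9 -343.6    8.1]
pitcher 211 (array([439.2, 248.1]), 49.3) zmax 81.3 med [437.6 253.6  70.7] low 92 (array([437. , 252.1]), 37.4)
jigger 137 (array([428.5, 130. ]), 21.7) zmax 89.1 med [426.2 137.1  79.3] low 43 (array([429.6, 127.1]), 17.0)
wtamp 182 (array([432. ,  -9.7]), 17.9) zmax 96.0 med [432.3  -9.8  89.5] low 234 (array([432. ,  -9.7]), 28.9)
btamp 184 (array([ 435.8, -113.2]), 17.9) zmax 96.4 med [ 436.4 -111.5   89.6] low 225 (array([ 435.5, -113. ]), 29.0)
shaker 685 (array([ 389.3, -254.4]), 33.7) zmax 108.4 med [ 391.5 -249.7   99.6] low 39 (array([ 396.7, -242.1]), 28.4)
cup 207 (array([ 598.5, -347.7]), 29.7) zmax 71.7 med [ 599.9 -357.6   55.7] low 551 (array([ 602.7, -356.4]), 58.2)
grey 598 (array([ 798.8, -129.3]), 68.1) zmax 115.8 med [ 786.  -115.7   92.3] low 161 (array([ 799.7, -125.8]), 54.3)
glass 430 (array([804.5,  78.5]), 53.3) zmax 95.9 med [816.   90.6  75.6] low 442 (array([804.2,  74.3]), 50.9)
jar 1547 (array([878. ,  21.2]), 70.7) zmax 150.2 med [870.2  17.8 139.9] low 40 (array([889.3,  24.1]), 54.8)
wood 1021 ((618.0089721679688, -120.21708679199219), (191.4041290283203, 204.48684692382812), 9.621687889099121) 39.62147029744157
black 535 ((612.28857421875, 138.03187561035156), (84.4212417602539, 164.0619354248047), 3.9694173336029053) 36.66023536536558
scene table [289.2 274.7 -17.4] [574.8  85.9  34.4]
```

Run:
```python
from h import *
from scipy.optimize import minimize
W=np.load("pics/W.npy"); p0=cv2.imread("pics/top0.png")
def fit(win,cells,size,x0):
    a,b,c,d=win; w=W[b:d,a:c].reshape(-1,3); w=w[np.isfinite(w[:,2])]
    rim=w[(w[:,2]>30)&(w[:,2]<55)][:,:2]; fl=w[(w[:,2]>1)&(w[:,2]<14)][:,:2]
    def cost(x,out=False):
        c,s=np.cos(x[2]),np.sin(x[2]); M=np.array([[c,s],[-s,c]])
        r=(rim-x[:2])@M.T; f=(fl-x[:2])@M.T
        inc=np.zeros(len(r))
        for cx,cy,lx,ly in cells:
            pen=np.minimum(lx/2-abs(r[:,0]-cx),ly/2-abs(r[:,1]-cy)); inc=np.maximum(inc,pen)
        # rim points should lie out of cells and within the outline (handles clipped)
        o=np.maximum(abs(r[:,0])-size[0]/2,abs(r[:,1])-size[1]/2).clip(0,6)
        return (inc.clip(0,8)**2).mean()+(o**2).mean()
    best=min((minimize(cost,np.array(x0)+[dx,dy,da],method="Nelder-Mead") for dx in(-6,0,6) for dy in(-8,0,8) for da in(-.04,0,.04)),key=lambda r:r.fun)
    x=best.x; print(x.round(3),best.fun.round(2)); c,s=np.cos(x[2]),np.sin(x[2])
    for cx,cy,lx,ly in cells:
        q=(fl-x[:2])@np.array([[c,s],[-s,c]]).T
        q=q[(abs(q[:,0]-cx)<lx/2+4)&(abs(q[:,1]-cy)<ly/2+4)]
        print(" cell world",(x[:2]+[c*cx-s*cy,s*cx+c*cy]).round(1),"floor bbox",q.min(0).round(0),q.max(0).round(0))
fit((300,140,402,240),[(-44.5,0,90,165),(47.5,40.5,84,84),(47.5,-44.5,84,76)],(191,177),(618,-120,.168))
fit((208,165,290,218),[(0,32,76,76),(0,-40,76,60)],(84,148),(612,138,.069))
# pitcher: body circle by rim z>70 robust fit, handle points
p=box(W,175,240,235,285,55,95); from scipy.optimize import least_squares
r=p[np.hypot(p[:,0]-437,p[:,1]-252)<40]
hi=box(W,175,240,235,285,20,95)
for x in np.unique((hi[:,1]//8*8)): k=hi[hi[:,1]//8*8==x]; print(x,k[:,0].min().round(),k[:,0].max().round(),k[:,2].min().round(),k[:,2].max().round(),len(k))
cv2.imwrite("pics/crop1.png",cv2.resize(p0[235:300,165:285],None,fx=6,fy=6,interpolation=cv2.INTER_CUBIC))
```

```text
[ 6.17467e+02 -1.19720e+02  1.69000e-01] 0.72
 cell world [ 573.6 -127.2] floor bbox [-89. -83.] [ 1. 82.]
 cell world [657.5 -71.8] floor bbox [ 8. -2.] [91. 82.]
 cell world [ 671.8 -155.6] floor bbox [  9. -84.] [ 90. -10.]
[6.11999e+02 1.36104e+02 5.60000e-02] 4.67
 cell world [610.2 168.1] floor bbox [-42. -10.] [39. 73.]
 cell world [614.2  96.2] floor bbox [-41. -72.] [39. -7.]
192.0 451.0 454.0 44.0 55.0 3
200.0 447.0 456.0 48.0 67.0 17
208.0 445.0 454.0 62.0 74.0 14
216.0 435.0 452.0 24.0 74.0 14
224.0 415.0 455.0 21.0 77.0 93
232.0 408.0 462.0 21.0 80.0 69
240.0 405.0 465.0 22.0 78.0 57
248.0 403.0 467.0 27.0 77.0 80
256.0 405.0 467.0 28.0 80.0 92
264.0 406.0 465.0 28.0 78.0 82
272.0 409.0 457.0 25.0 81.0 87
280.0 416.0 455.0 28.0 80.0 119
288.0 420.0 440.0 29.0 81.0 25
```

View pics/crop1.png

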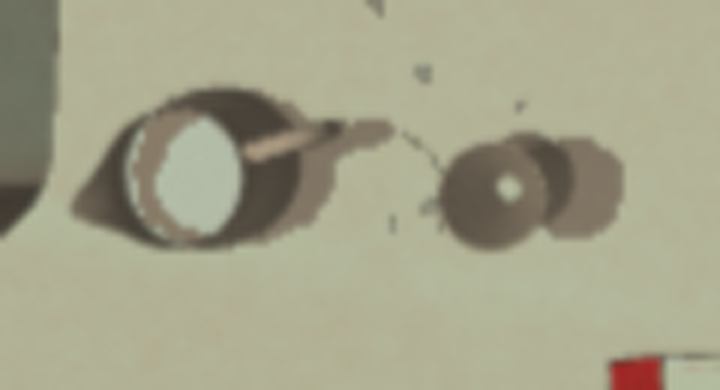

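The crop shows the pitcher's handle pointing right and slightly away, around (390,130) in the crop, with the spout at (75,205). That gives a yaw of about 0.27 and a body axis near (435,254). Next I'll check the black caddy's ends and start moving to above the jigger.

```bash
cat >> h.py <<'E'
def go(x,y,z,yaw=np.pi/2):
    s=env.state(); r=R.from_euler("xyz",s["tcp_rot"]).as_matrix()
    d=r.T@(np.array([x,y,z])-s["eef_pos"]); w=(s["tcp_rot"][2]-yaw+np.pi/2)%np.pi-np.pi/2
    print("t%.1f"%s["t"],"pos",s["eef_pos"].round(1),"rpy",s["tcp_rot"].round(3),"q",s["joints"].round(2),"| d",d.round(1),"turn",round(w,3))
E
python3 - <<'E'
from h import *
W=np.load("pics/W.npy"); w=W[165:218,208:290].reshape(-1,3); w=w[(w[:,2]>22)&(w[:,2]<55)]
c,s=np.cos(.06),np.sin(.06); q=(w[:,:2]-[612,136.1])@np.array([[c,-s],[s,c]])
for y in range(-96,110,6):
    k=(q[:,1]>=y)&(q[:,1]<y+6)
    if k.any(): print(y,q[k,0].min().round(),q[k,0].max().round(),k.sum(),w[k,2].max().round())
W2=W[140:240,300:402].reshape(-1,3); print("wood high", W2[W2[:,2]>52][:5], (W2[:,2]>52).sum())
E
echo '[[-125,-130,0,0,1],[-125,-130,0,0,1],[-125,-130,0,0,1],[-125,-130,0,0,1],[-125,-130,0,0,1]]' | python3 steer.py
echo '[[-125,-130,0,0,1],[-125,-130,0,0,1],[-125,-130,0,0,1],[-125,-130,0,0,1],[-125,-130,0,0,1]]' | python3 steer.py
python3 -c "
from h import *
go(428.5,130,220)"
```

```text
-84 -26.0 27.0 23 38.0
-78 -26.0 40.0 56 41.0
-72 -41.0 42.0 61 42.0
-66 -41.0 42.0 12 40.0
-60 -42.0 43.0 13 41.0
-54 -40.0 42.0 9 41.0
-48 -41.0 40.0 10 41.0
-42 -41.0 41.0 10 43.0
-36 -41.0 41.0 11 41.0
-30 -41.0 42.0 13 43.0
-24 -40.0 41.0 11 44.0
-18 -42.0 43.0 13 42.0
-12 -42.0 40.0 55 42.0
-6 -42.0 41.0 34 41.0
0 -42.0 41.0 11 40.0
6 -41.0 42.0 12 41.0
12 -41.0 42.0 11 40.0
18 -42.0 42.0 11 41.0
24 -42.0 40.0 11 43.0
30 -42.0 40.0 10 44.0
36 -42.0 41.0 11 40.0
42 -42.0 41.0 13 40.0
48 -41.0 41.0 12 41.0
54 -43.0 42.0 12 40.0
60 -42.0 40.0 10 43.0
66 -42.0 40.0 44 41.0
72 -42.0 40.0 72 43.0
78 -29.0 26.0 49 37.0
84 9.0 14.0 2 31.0
wood high [] 0
t: 0.52
eef_pos: [247.3, 443.5, 214.5]
tcp_rot: [-3.14, 0.0, 2.884]
ft_force: [-0.6, -0.3, -0.1]
opening: 0.999
grip_force: 0.0
t: 0.93
eef_pos: [335.6, 286.8, 214.6]
tcp_rot: [-3.141, 0.0, 2.884]
ft_force: [-0.2, 0.5, -0.6]
opening: 0.997
grip_force: 0.0
t0.9 pos [335.6 286.8 214.6] rpy [-3.141  0.     2.884] q [ 0.56  0.23  1.99 -0.    0.93 -0.76] | d [-129.8 -127.9   -5.3] turn 1.313
```

```bash
echo '[[-130,-128,0,0.6,1],[-130,-128,0,0.6,1],[-130,-128,0,0.6,1],[-130,-128,0,0.6,1],[-130,-128,0,0.6,1]]' | python3 steer.py | head -3
echo '[[0,0,0,0.61,1],[0,0,0,0.61,1],[0,0,0,0.61,1],[0,0,0,0.61,1],[0,0,0,0.61,1]]' | python3 steer.py | head -3
echo '[[0,0,0,0.1,1],[0,0,0,0.1,1],[0,0,0,0.1,1]]' | python3 steer.py | head -3
python3 -c "
from h import *
go(428.5,130,56)"
```

```text
t: 1.35
eef_pos: [429.7, 130.0, 214.6]
tcp_rot: [3.141, 0.001, 2.277]
t: 1.77
eef_pos: [427.7, 133.3, 214.5]
tcp_rot: [-3.141, -0.0, 1.669]
t: 2.02
eef_pos: [427.6, 133.3, 214.5]
tcp_rot: [-3.141, -0.0, 1.579]
t2.0 pos [427.6 133.3 214.5] rpy [-3.141 -0.     1.579] q [0.15 0.24 1.97 0.   0.93 0.15] | d [ -3.3   0.9 158.5] turn 0.008
```

```bash
echo '[[-3,1,40,0,1],[-3,1,100,0,1],[-3,1,158,0,1],[-3,1,158,0,1],[-3,1,158,0,1]]' | python3 steer.py
echo '[[0,0,0,0,0],[0,0,0,0,0],[0,0,0,0,0],[0,0,0,0,0],[0,0,0,0,0]]' | python3 steer.py | tail -3
echo '[[0,0,0,0,0],[0,0,0,0,0],[0,0,0,0,0]]' | python3 steer.py
python3 -c "
from h import *
go(614.2,96.2,220)"
```

```text
t: 2.43
eef_pos: [426.1, 129.8, 51.8]
tcp_rot: [-3.133, 0.001, 1.579]
ft_force: [-0.4, -0.4, 0.0]
opening: 1.002
grip_force: 0.0
ft_force: [0.3, 0.1, -0.1]
opening: 0.706
grip_force: 0.0
t: 3.1
eef_pos: [428.7, 130.2, 57.0]
tcp_rot: [3.141, -0.0, 1.576]
ft_force: [0.4, -0.1, 0.2]
opening: 0.495
grip_force: 0.0
t3.1 pos [428.7 130.2  57. ] rpy [ 3.141 -0.     1.576] q [0.15 0.51 2.14 0.   0.5  0.14] | d [ -34.9  185.4 -162.9] turn 0.005
```

```bash
echo '[[0,0,0,0,0],[0,0,0,0,0],[0,0,0,0,0],[0,0,0,0,0],[0,0,0,0,0]]' | python3 steer.py | tail -3
echo '[[0,0,-30,0,0],[0,0,-70,0,0],[0,0,-110,0,0],[0,0,-150,0,0],[0,0,-163,0,0]]' | python3 steer.py
python3 -c "
from h import *
go(614.2,96.2,220)"
```

```text
ft_force: [-0.6, 0.4, 5.5]
opening: 0.444
grip_force: 30.0
t: 3.93
eef_pos: [429.7, 130.4, 224.4]
tcp_rot: [3.136, -0.001, 1.576]
ft_force: [0.2, -0.2, -0.4]
opening: 0.447
grip_force: 30.0
t3.9 pos [429.7 130.4 224.4] rpy [ 3.136e+00 -1.000e-03  1.576e+00] q [0.15 0.23 1.96 0.   0.95 0.14] | d [-35.2 184.3   5.5] turn 0.005
```

```bash
echo '[[-8,40,0,0,0],[-16,80,0,0,0],[-24,120,0,0,0],[-31,160,0,0,0],[-35,185,0,0,0]]' | python3 steer.py | head -2
echo '[[0,0,30,0,0],[0,0,60,0,0],[0,0,90,0,0],[0,0,90,0,0],[0,0,90,0,0]]' | python3 steer.py 
python3 -c "
from h import *
go(614.2,96.2,63)
p,d=env.read_camera('top'); cv2.imwrite('pics/t1.png',cv2.resize(p[130:260,190:430,::-1],None,fx=3,fy=3))"
```

```text
t: 4.35
eef_pos: [616.7, 95.1, 218.8]
t: 4.77
eef_pos: [613.2, 96.1, 128.6]
tcp_rot: [-3.138, 0.0, 1.576]
ft_force: [1.1, -0.4, -2.2]
opening: 0.444
grip_force: 30.0
t4.8 pos [613.2  96.1 128.6] rpy [-3.138  0.     1.576] q [0.05 0.58 1.66 0.   0.91 0.04] | d [ 0.1  1.2 65.6] turn 0.005
```

View pics/t1.png

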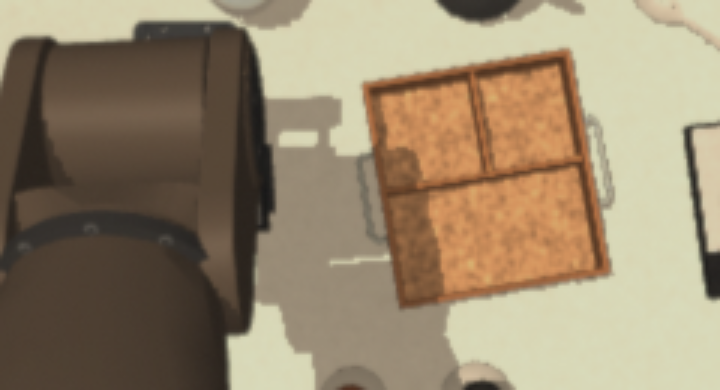

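The arm hides the black caddy here (its body spans x 0-265 in the crop), so I'll rely on the numbers and lower gently.

```bash
echo '[[0,1,25,0,0],[0,1,45,0,0],[0,1,60,0,0],[0,1,60,0,0],[0,1,60,0,0]]' | python3 steer.py | head -4
echo '[[0,0,2,0,0],[0,0,4,0,0],[0,0,5,0,0],[0,0,5,0,0]]' | python3 steer.py
```

```text
t: 5.23
eef_pos: [615.5, 96.2, 71.2]
tcp_rot: [3.14, -0.0, 1.576]
ft_force: [-0.3, -0.1, -0.6]
t: 5.57
eef_pos: [615.0, 96.1, 65.2]
tcp_rot: [3.141, -0.0, 1.576]
ft_force: [0.6, -0.0, -1.7]
opening: 0.439
grip_force: 30.0
```

```bash
echo '[[0,0,1,0,0],[0,0,2,0,0],[0,0,3,0,0],[0,0,3,0,0]]' | python3 steer.py | sed -n '2p;4p'
echo '[[0,0,0,0,0.7],[0,0,0,0,0.7],[0,0,0,0,0.7],[0,0,0,0,0.7],[0,0,0,0,0.7]]' | python3 steer.py | tail -3
echo '[[0,0,0,0,0.7],[0,0,-30,0,0.7],[0,0,-70,0,0.7],[0,0,-110,0,0.7],[0,0,-150,0,1]]' | python3 steer.py
python3 -c "
from h import *
go(435.8,-113.2,220)"
```

```text
eef_pos: [615.2, 96.1, 62.7]
ft_force: [-2.7, 0.3, 9.7]
ft_force: [-1.0, -0.1, -0.7]
opening: 0.687
grip_force: 0.0
t: 6.73
eef_pos: [614.4, 96.1, 213.2]
tcp_rot: [-3.141, -0.0, 1.576]
ft_force: [0.2, -0.6, 0.3]
opening: 0.731
grip_force: 0.0
t6.7 pos [614.4  96.1 213.2] rpy [-3.141 -0.     1.576] q [0.05 0.49 1.57 0.   1.09 0.04] | d [-208.4 -179.6   -6.6] turn 0.005
```

Contact came at the expected height. Next is the black tamper.

```bash
echo '[[-104,-90,0,0,1],[-104,-90,0,0,1],[-104,-90,0,0,1],[-104,-90,0,0,1],[-104,-90,0,0,1]]' | python3 steer.py | head -2
echo '[[-104,-90,0,0,1],[-104,-90,0,0,1],[-104,-90,0,0,1],[-104,-90,0,0,1],[-104,-90,0,0,1]]' | python3 steer.py | head -2
python3 -c "
from h import *
p,d=env.read_camera('scene'); cv2.imwrite('pics/s1.png',cv2.resize(p[100:340,180:480,::-1],None,fx=2.5,fy=2.5))
go(435.8,-113.2,51)"
```

```text
t: 7.15
eef_pos: [523.7, -10.2, 212.1]
t: 7.57
eef_pos: [435.2, -114.2, 211.8]
t7.6 pos [ 436.3 -113.3  211.8] rpy [3.141 0.    1.574] q [-0.4   0.25  1.97  0.    0.92 -0.4 ] | d [ 1.000e-01 -6.000e-01  1.608e+02] turn 0.003
```

View pics/s1.png

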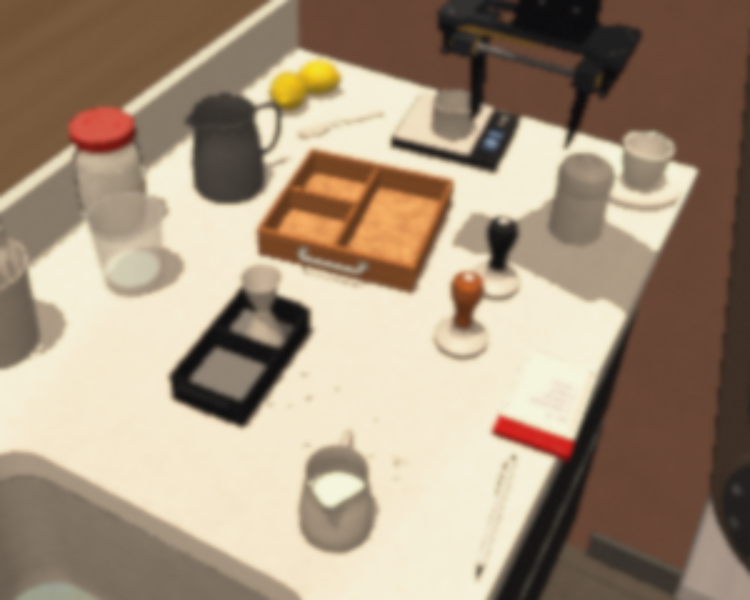

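The jigger stands upright in the narrow cell, at about (262,300) in the crop. I'll grip the black tamper now.

```bash
echo '[[0,0,40,0,1],[0,0,80,0,1],[0,0,120,0,0.6],[0,0,150,0,0.6],[0,0,160,0,0.6]]' | python3 steer.py | head -2
echo '[[0,0,0,0,0],[0,0,0,0,0],[0,0,0,0,0],[0,0,0,0,0],[0,0,0,0,0]]' | python3 steer.py | tail -2
echo '[[0,0,0,0,0],[0,0,0,0,0],[0,0,0,0,0],[0,0,0,0,0],[0,0,0,0,0]]' | python3 steer.py | tail -2
echo '[[0,0,0,0,0],[0,0,0,0,0],[0,0,0,0,0],[0,0,0,0,0],[0,0,0,0,0]]' | python3 steer.py
```

```text
t: 8.03
eef_pos: [435.7, -111.1, 47.7]
opening: 0.498
grip_force: 0.0
opening: 0.36
grip_force: 30.0
t: 9.28
eef_pos: [436.6, -113.1, 52.2]
tcp_rot: [3.14, 0.001, 1.576]
ft_force: [3.1, 1.5, 6.7]
opening: 0.356
grip_force: 30.0
```

```bash
echo '[[0,0,-30,0,0],[0,0,-70,0,0],[0,0,-110,0,0],[0,0,-150,0,0],[0,0,-163,0,0]]' | python3 steer.py | sed -n '2p;5,6p'
echo '[[28,17,0,0,0],[56,35,0,0,0],[84,52,0,0,0],[112,69,0,0,0],[140,87,0,0,0]]' | python3 steer.py | head -2
echo '[[28,17,0,0,0],[56,35,0,0,0],[84,52,0,0,0],[112,69,0,0,0],[140,87,0,0,0]]' | python3 steer.py | sed -n '2p;5,6p'
python3 -c "
from h import *
go(610.2,168.1,58)"
```

```text
eef_pos: [436.6, -113.1, 219.3]
opening: 0.359
grip_force: 30.0
t: 10.12
eef_pos: [521.9, 29.1, 214.2]
eef_pos: [608.3, 169.5, 213.8]
opening: 0.357
grip_force: 30.0
t10.5 pos [608.3 169.5 213.8] rpy [-3.139  0.     1.576] q [0.17 0.5  1.54 0.   1.1  0.16] | d [ -1.3   2.3 155.8] turn 0.005
```

```bash
echo '[[0,1,40,0,0],[0,1,80,0,0],[0,1,115,0,0],[0,1,135,0,0],[0,1,145,0,0]]' | python3 steer.py | sed -n '2p;4p'
echo '[[0,0,0,0,0],[0,0,2,0,0],[0,0,4,0,0],[0,0,6,0,0],[0,0,6,0,0]]' | python3 steer.py
python3 -c "
from h import *
go(610.2,168.1,58)"
```

```text
eef_pos: [607.3, 167.7, 65.7]
ft_force: [-0.4, 0.0, -3.5]
t: 11.37
eef_pos: [609.7, 168.1, 64.5]
tcp_rot: [3.14, -0.0, 1.576]
ft_force: [0.5, 0.2, -4.1]
opening: 0.359
grip_force: 30.0
t11.4 pos [609.7 168.1  64.5] rpy [ 3.14  -0.     1.576] q [0.16 0.67 1.67 0.   0.79 0.16] | d [-0.   0.5  6.5] turn 0.005
```

```bash
echo '[[0,0,2,0,0],[0,0,4,0,0],[0,0,5.5,0,0],[0,0,6.5,0,0],[0,0,6.5,0,0]]' | python3 steer.py | sed -n '2p;4p'
echo '[[0,0,0,0,0.7],[0,0,0,0,0.7],[0,0,0,0,0.7],[0,0,0,0,0.7],[0,0,0,0,0.7]]' | python3 steer.py | tail -3
echo '[[0,0,0,0,0.7],[0,0,-30,0,0.7],[0,0,-70,0,0.7],[0,0,-110,0,0.7],[0,0,-150,0,1]]' | python3 steer.py | sed -n '2p;5,6p'
python3 -c "
from h import *
go(389.3,-254.4,220)"
```

```text
eef_pos: [610.0, 167.9, 58.2]
ft_force: [-0.4, -2.6, 6.3]
ft_force: [-0.4, 0.4, 0.4]
opening: 0.646
grip_force: 0.0
eef_pos: [609.0, 168.0, 208.7]
opening: 0.733
grip_force: 0.0
t12.6 pos [609.  168.  208.7] rpy [-3.141  0.     1.576] q [0.16 0.51 1.55 0.   1.09 0.16] | d [-421.3 -221.9  -11.1] turn 0.005
```

```bash
echo '[[-140,-74,-10,0,1],[-140,-74,-10,0,1],[-140,-74,-10,0,1],[-140,-74,-10,0,1],[-140,-74,-10,0,1]]' | python3 steer.py | head -2
echo '[[-140,-74,0,0,1],[-140,-74,0,0,1],[-140,-74,0,0,1],[-140,-74,0,0,1],[-140,-74,0,0,1]]' | python3 steer.py | head -2
echo '[[-140,-74,0,0,1],[-140,-74,0,0,1],[-140,-74,0,0,1],[-140,-74,0,0,1],[-140,-74,0,0,1]]' | python3 steer.py | sed -n '2p;5p'
python3 -c "
from h import *
W=cloud('top',env.read_camera('top')[1])
for n,a in {'jig':(233,170,295,230),'bt':(215,165,260,215)}.items():
    p=box(W,*a,60,110); print(n,len(p),circ(p) if len(p) else '', p.mean(0).round(1) if len(p) else '')
p=box(W,215,160,295,215,60,110); r=p[p[:,1]<130]; l=p[p[:,1]>130]; print('jig',circ(r),'bt',circ(l))
p=box(W,393,262,433,305,60,120); print('sh',len(p),circ(p))
go(389.3,-254.4,59)"
```

```text
t: 13.03
eef_pos: [533.9, 24.0, 217.8]
t: 13.45
eef_pos: [461.0, -116.1, 217.2]
eef_pos: [388.2, -256.7, 217.2]
opening: 0.997
jig 295 (array([606.8, 120.7]), 46.4) [613.3 116.4  83. ]
bt 273 (array([614.5, 141.5]), 43.1) [609.8 147.   89.7]
jig (array([614.3,  96.5]), 21.4) bt (array([608.2, 166.1]), 17.8)
sh 630 (array([ 389.2, -253.3]), 33.3)
t13.9 pos [ 389.  -254.9  217.1] rpy [3.141 0.    1.572] q [-0.72  0.26  1.93  0.    0.95 -0.72] | d [  0.5   0.3 158.1] turn 0.001
```

Both black-caddy placements measure within about 3 mm of target. Next I'll grip the shaker.

```bash
echo '[[0,0,40,0,1],[0,0,80,0,1],[0,0,120,0,1],[0,0,150,0,1],[0,0,157,0,1]]' | python3 steer.py | sed -n '2p;4p'
echo '[[0,0,0,0,0],[0,0,0,0,0],[0,0,0,0,0],[0,0,0,0,0],[0,0,0,0,0]]' | python3 steer.py | tail -2
echo '[[0,0,0,0,0],[0,0,0,0,0],[0,0,0,0,0],[0,0,0,0,0],[0,0,0,0,0]]' | python3 steer.py
echo '[[0,0,-30,0,0],[0,0,-70,0,0],[0,0,-110,0,0],[0,0,-150,0,0],[0,0,-163,0,0]]' | python3 steer.py 
python3 -c "
from h import *
go(657.5,-71.8,220)"
```

```text
eef_pos: [388.9, -250.8, 56.5]
ft_force: [-0.4, -0.1, -0.5]
opening: 0.705
grip_force: 0.0
t: 15.17
eef_pos: [390.2, -253.5, 61.3]
tcp_rot: [3.139, 0.002, 1.576]
ft_force: [1.4, 1.5, 9.8]
opening: 0.678
grip_force: 30.0
t: 15.58
eef_pos: [390.4, -253.8, 228.6]
tcp_rot: [3.136, 0.005, 1.576]
ft_force: [0.3, -0.0, -2.1]
opening: 0.682
grip_force: 30.0
t15.6 pos [ 390.4 -253.8  228.6] rpy [3.136 0.005 1.576] q [-0.72  0.25  1.92  0.    0.97 -0.72] | d [180.7 268.    9.2] turn 0.005
```

```bash
echo '[[20,30,0,0,0],[40,59,0,0,0],[60,88,0,0,0],[80,117,0,0,0],[92,135,0,0,0]]' | python3 steer.py | head -2
echo '[[20,30,0,0,0],[40,59,0,0,0],[60,88,0,0,0],[80,120,0,0,0],[88,132,0,0,0]]' | python3 steer.py | sed -n '2p;4,6p'
python3 -c "
from h import *
go(657.5,-71.8,67)"
```

```text
t: 16.0
eef_pos: [525.9, -158.5, 223.5]
eef_pos: [658.2, -69.1, 223.0]
ft_force: [0.3, 0.4, -1.9]
opening: 0.682
grip_force: 30.0
t16.4 pos [658.2 -69.1 223. ] rpy [ 3.141e+00 -1.000e-03  1.577e+00] q [-0.2   0.54  1.45  0.    1.15 -0.21] | d [ -2.8  -0.8 156. ] turn 0.007
```

```bash
echo '[[-2,0,40,0,0],[-2,0,80,0,0],[-2,0,115,0,0],[-2,0,135,0,0],[-2,0,145,0,0]]' | python3 steer.py | sed -n '2p;4p'
echo '[[0,0,2,0,0],[0,0,3,0,0],[0,0,5,0,0],[0,0,6,0,0],[0,0,6,0,0]]' | python3 steer.py
python3 -c "
from h import *
go(657.5,-71.8,67)"
```

```text
eef_pos: [654.1, -73.4, 75.0]
ft_force: [0.6, 0.7, -1.6]
t: 17.25
eef_pos: [656.0, -73.8, 73.2]
tcp_rot: [3.14, 0.0, 1.576]
ft_force: [0.2, -0.0, -2.2]
opening: 0.685
grip_force: 30.0
t17.2 pos [656.  -73.8  73.2] rpy [3.14  0.    1.576] q [-0.21  0.69  1.59  0.    0.85 -0.22] | d [2.  1.5 6.2] turn 0.005
```

```bash
echo '[[2,1,2,0,0],[2,1,4,0,0],[2,1,5.5,0,0],[2,1,6.5,0,0],[2,1,6.5,0,0]]' | python3 steer.py | sed -n '2p;4p'
```

```text
eef_pos: [657.0, -71.5, 67.2]
ft_force: [-2.1, 1.8, 12.0]
```

```bash
echo '[[0,0,0,0,0.95],[0,0,0,0,0.95],[0,0,0,0,0.95],[0,0,0,0,0.95],[0,0,0,0,0.95]]' | python3 steer.py | tail -3
echo '[[0,0,0,0,0.95],[0,0,-30,0,0.95],[0,0,-70,0,0.95],[0,0,-110,0,0.95],[0,0,-150,0,1]]' | python3 steer.py | sed -n '2p;5,6p'
python3 -c "
from h import *
go(432,-9.7,220)"
```

```text
ft_force: [-0.4, -0.4, 0.3]
opening: 0.939
grip_force: 0.0
eef_pos: [656.3, -71.6, 217.2]
opening: 0.977
grip_force: 0.0
t18.5 pos [656.3 -71.6 217.2] rpy [-3.141 -0.     1.576] q [-0.21  0.54  1.46  0.    1.14 -0.21] | d [  63.1 -224.    -2.7] turn 0.005
```

```bash
echo '[[31,-112,0,0,0.7],[31,-112,0,0,0.7],[31,-112,0,0,0.7],[31,-112,0,0,0.7]]' | python3 steer.py | head -2
echo '[[31,-112,0,0,0.7],[31,-112,0,0,0.7],[31,-112,0,0,0.7],[31,-112,0,0,0.7],[31,-112,0,0,0.7]]' | python3 steer.py | sed -n '2p;5p'
python3 -c "
from h import *
W=cloud('top',env.read_camera('top')[1])
p=box(W,310,140,360,200,60,130); print('sh',len(p),circ(p))
p=box(W,290,245,325,285,60,110); print('wt',len(p),circ(p))
go(432,-9.7,52)"
```

```text
t: 18.83
eef_pos: [539.3, -39.7, 216.1]
eef_pos: [431.8, -10.6, 216.3]
opening: 0.699
sh 634 (array([655.6, -72.6]), 33.8)
wt 4 (array([448.5, -13. ]), 4.9)
t19.3 pos [432.9 -10.9 216.2] rpy [3.14  0.    1.576] q [-0.18  0.22  2.    0.    0.92 -0.18] | d [  1.2  -1.2 164.2] turn 0.005
```

```bash
echo '[[1,-1,40,0,0.6],[1,-1,80,0,0.6],[1,-1,120,0,0.6],[1,-1,150,0,0.6],[1,-1,164,0,0.6]]' | python3 steer.py | head -2
echo '[[0,0,0,0,0],[0,0,0,0,0],[0,0,0,0,0],[0,0,0,0,0],[0,0,0,0,0]]' | python3 steer.py | tail -2
echo '[[0,0,0,0,0],[0,0,0,0,0],[0,0,0,0,0],[0,0,0,0,0],[0,0,0,0,0]]' | python3 steer.py
echo '[[0,0,-30,0,0],[0,0,-70,0,0],[0,0,-110,0,0],[0,0,-150,0,0],[0,0,-163,0,0]]' | python3 steer.py 
python3 -c "
from h import *
go(671.8,-155.6,220)"
```

```text
t: 19.72
eef_pos: [431.3, -10.0, 48.0]
opening: 0.357
grip_force: 30.0
t: 20.55
eef_pos: [432.6, -10.0, 52.6]
tcp_rot: [3.138, 0.001, 1.576]
ft_force: [3.2, 0.6, 8.7]
opening: 0.358
grip_force: 30.0
t: 20.97
eef_pos: [431.9, -9.8, 219.5]
tcp_rot: [3.136, 0.001, 1.576]
ft_force: [0.8, 0.1, -3.2]
opening: 0.358
grip_force: 30.0
t21.0 pos [431.9  -9.8 219.5] rpy [3.136e+00 1.000e-03 1.576e+00] q [-0.18  0.21  2.    0.    0.93 -0.18] | d [-147.   239.1    1. ] turn 0.005
```

```bash
echo '[[-20,33,0,0,0],[-40,65,0,0,0],[-60,98,0,0,0],[-75,122,0,0,0],[-80,130,0,0,0]]' | python3 steer.py | head -2
echo '[[-20,33,0,0,0],[-40,65,0,0,0],[-60,98,0,0,0],[-67,110,0,0,0],[-67,110,0,0,0]]' | python3 steer.py | sed -n '2p;4,6p'
echo '[[0,0,40,0,0],[0,0,80,0,0],[0,0,115,0,0],[0,0,135,0,0],[0,0,145,0,0]]' | python3 steer.py | sed -n '2p;4p'
python3 -c "
from h import *
go(671.8,-155.6,58.5)"
```

```text
t: 21.38
eef_pos: [563.9, -91.1, 214.0]
eef_pos: [673.1, -157.0, 213.0]
ft_force: [0.2, 0.6, -3.8]
opening: 0.358
grip_force: 30.0
eef_pos: [669.4, -154.4, 66.1]
ft_force: [-0.1, 1.1, -4.0]
t22.2 pos [ 669.4 -154.4   66.1] rpy [-3.135e+00 -2.000e-03  1.576e+00] q [-0.32  0.74  1.52  0.    0.89 -0.33] | d [-1.3  2.4  7.5] turn 0.005
```

```bash
echo '[[0,0,0,0,0],[0,0,2,0,0],[0,0,4,0,0],[0,0,5,0,0],[0,0,5,0,0]]' | python3 steer.py
python3 -c "
from h import *
go(671.8,-155.6,58.5)"
```

```text
t: 22.63
eef_pos: [672.3, -155.7, 65.8]
tcp_rot: [3.14, 0.0, 1.576]
ft_force: [-0.2, 0.4, -3.4]
opening: 0.355
grip_force: 30.0
t22.6 pos [ 672.3 -155.7   65.8] rpy [3.14  0.    1.576] q [-0.32  0.74  1.52  0.    0.89 -0.33] | d [ 0.1 -0.5  7.3] turn 0.005
```

```bash
echo '[[0,0,2,0,0],[0,0,4,0,0],[0,0,6,0,0],[0,0,7,0,0],[0,0,7,0,0]]' | python3 steer.py | sed -n '2p;4p'
echo '[[0,0,0,0,0.65],[0,0,0,0,0.65],[0,0,0,0,0.65],[0,0,0,0,0.65],[0,0,0,0,0.65]]' | python3 steer.py | sed -n '2p;4,6p'
echo '[[0,0,0,0,0.65],[0,0,-30,0,0.65],[0,0,-70,0,0.65],[0,0,-110,0,0.65],[0,0,-150,0,1]]' | python3 steer.py | sed -n '2p;5,6p'
python3 -c "
from h import *
go(435,254,220,np.pi/2+.27)"
```

```text
eef_pos: [672.6, -155.2, 59.2]
ft_force: [-3.2, 4.0, 10.5]
eef_pos: [672.1, -155.7, 57.5]
ft_force: [-0.0, -0.2, 0.1]
opening: 0.629
grip_force: 0.0
eef_pos: [671.7, -155.6, 209.2]
opening: 0.682
grip_force: 0.0
t23.9 pos [ 671.7 -155.6  209.2] rpy [-3.141 -0.     1.576] q [-0.32  0.59  1.39  0.    1.16 -0.33] | d [ 410.7 -234.7  -10.6] turn -0.265
```

```bash
echo '[[137,-78,-10,0,1],[137,-78,-10,0,1],[137,-78,-10,0,1],[137,-78,-10,0,1],[137,-78,-10,0,1]]' | python3 steer.py | head -2
echo '[[137,-78,0,0,1],[137,-78,0,0,1],[137,-78,0,0,1],[137,-78,0,0,1],[137,-78,0,0,1]]' | python3 steer.py | head -2
echo '[[137,-78,0,-0.27,1],[137,-78,0,-0.27,1],[137,-78,0,-0.27,1],[137,-78,0,-0.27,1],[137,-78,0,-0.27,1]]' | python3 steer.py | sed -n '2p;5p'
python3 -c "
from h import *
W=cloud('top',env.read_camera('top')[1])
p=box(W,357,140,392,195,60,110); print('wt',len(p),circ(p)); p=box(W,310,140,360,200,100,130); print('sh',len(p),circ(p))
go(435,254,45,np.pi/2+.27)"
```

```text
t: 24.3
eef_pos: [590.7, -14.7, 218.6]
t: 24.72
eef_pos: [512.1, 121.2, 218.0]
eef_pos: [433.9, 257.5, 217.8]
opening: 0.999
wt 177 (array([ 670.6, -151.9]), 17.8)
sh 520 (array([654.9, -72.5]), 31.2)
t25.2 pos [435.1 255.9 217.8] rpy [ 3.141 -0.     1.849] q [0.4  0.32 1.84 0.   0.98 0.12] | d [ -1.8  -0.7 172.8] turn 0.009
```

```bash
echo '[[-2,-1,40,0,1],[-2,-1,80,0,1],[-2,-1,120,0,1],[-2,-1,155,0,1],[-2,-1,172,0,1]]' | python3 steer.py | sed -n '2p;4p'
echo '[[0,0,0,0,0],[0,0,0,0,0],[0,0,0,0,0],[0,0,0,0,0],[0,0,0,0,0]]' | python3 steer.py | tail -2
echo '[[0,0,0,0,0],[0,0,0,0,0],[0,0,0,0,0],[0,0,0,0,0],[0,0,0,0,0]]' | python3 steer.py
echo '[[0,0,-30,0,0],[0,0,-70,0,0],[0,0,-110,0,0],[0,0,-150,0,0],[0,0,-170,0,0]]' | python3 steer.py
python3 - <<'E'
from h import *
a=.169; ax=np.array([-44.5,-10]) ; c,s=np.cos(a),np.sin(a)
t=np.array([617.5,-119.7])+[c*ax[0]-s*ax[1],s*ax[0]+c*ax[1]]; print(t)
go(*t,220,np.pi/2+.17)
E
```

```text
eef_pos: [435.3, 250.3, 42.0]
ft_force: [0.4, -0.5, -0.5]
opening: 0.705
grip_force: 0.0
t: 26.43
eef_pos: [436.4, 252.3, 46.8]
tcp_rot: [3.139, -0.0, 1.846]
ft_force: [0.6, -1.0, 9.0]
opening: 0.629
grip_force: 30.3
t: 26.85
eef_pos: [436.1, 252.4, 220.4]
tcp_rot: [3.136, -0.001, 1.846]
ft_force: [0.8, 0.2, -2.4]
opening: 0.626
grip_force: 29.8
[ 575.31593799 -137.04228682]
t26.9 pos [436.1 252.4 220.4] rpy [ 3.136e+00 -1.000e-03  1.846e+00] q [0.39 0.31 1.85 0.   0.98 0.12] | d [-4.126e+02  2.810e+01  2.000e-01] turn 0.105
```

```bash
echo '[[-40,3,0,0,0],[-75,5,0,0,0],[-110,8,0,0,0],[-135,9,0,0,0],[-138,9,0,0,0]]' | python3 steer.py | head -2
echo '[[-40,3,0,0,0],[-75,5,0,0,0],[-110,8,0,0,0],[-135,9,0,0,0],[-138,9,0,0,0]]' | python3 steer.py | head -2
echo '[[-40,3,0,0.1,0],[-75,5,0,0.1,0],[-110,8,0,0.1,0],[-135,9,0,0.1,0],[-137,10,0,0.1,0]]' | python3 steer.py | sed -n '2,6p'
python3 - <<'E'
from h import *
p,d=env.read_camera('scene'); cv2.imwrite('pics/s2.png',cv2.resize(p[60:300,180:480,::-1],None,fx=2.5,fy=2.5))
go(575.3,-137,53,np.pi/2+.17)
E
```

```text
t: 27.27
eef_pos: [482.5, 118.5, 215.9]
t: 27.68
eef_pos: [528.8, -11.7, 215.6]
eef_pos: [575.4, -140.8, 215.3]
tcp_rot: [3.141, 0.001, 1.743]
ft_force: [-0.6, -0.1, -2.6]
opening: 0.628
grip_force: 29.8
t28.1 pos [ 575.  -139.1  215.2] rpy [-3.141 -0.     1.744] q [-0.35  0.44  1.64  0.    1.06 -0.52] | d [  1.9   0.8 162.2] turn 0.003
```

View pics/s2.png

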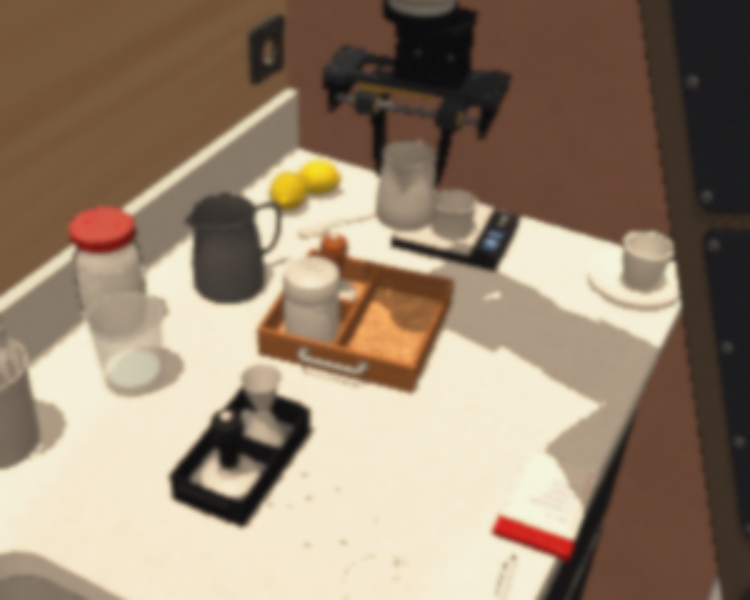

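All four tools stand upright in their cells. The held pitcher, at (408,185), is upright with its spout towards the camera. I'll lower it into the front cell.

```bash
echo '[[2,0,40,0,0],[2,0,80,0,0],[2,0,120,0,0],[2,0,140,0,0],[2,0,150,0,0]]' | python3 steer.py | sed -n '2p;4p'
echo '[[0,0,0,0,0],[0,0,2,0,0],[0,0,4,0,0],[0,0,5,0,0],[0,0,5,0,0]]' | python3 steer.py
python3 -c "
from h import *
go(575.3,-137,53,np.pi/2+.17)"
```

```text
eef_pos: [572.6, -133.8, 62.8]
ft_force: [-1.2, -0.3, -0.6]
t: 28.98
eef_pos: [574.7, -135.9, 61.6]
tcp_rot: [3.14, 0.001, 1.746]
ft_force: [-0.7, -0.1, -2.1]
opening: 0.631
grip_force: 29.8
t29.0 pos [ 574.7 -135.9   61.6] rpy [3.140e+00 1.000e-03 1.746e+00] q [-0.34  0.63  1.79  0.    0.72 -0.52] | d [-1.2  0.4  8.6] turn 0.005
```

```bash
echo '[[-1,0,2,0,0],[-1,0,4,0,0],[-1,0,6,0,0],[-1,0,8,0,0],[-1,0,8,0,0]]' | python3 steer.py | sed -n '2p;4p'
echo '[[0,0,1,0,0],[0,0,1,0,0],[0,0,1,0,0]]' | python3 steer.py | sed -n '2p;4p'
```

```text
eef_pos: [574.5, -136.3, 53.1]
ft_force: [-1.8, 3.6, 7.3]
eef_pos: [574.4, -136.1, 52.9]
ft_force: [-4.1, 6.6, 15.6]
```

Contact at the expected height. I'll release it, lift clear and check.

```bash
echo '[[0,0,0,0,0.88],[0,0,0,0,0.88],[0,0,0,0,0.88],[0,0,0,0,0.88],[0,0,0,0,0.88]]' | python3 steer.py | tail -3
echo '[[0,0,0,0,0.88],[0,0,-30,0,0.88],[0,0,-70,0,0.88],[0,0,-110,0,0.88],[0,0,-150,0,0.9]]' | python3 steer.py | sed -n '2p;5,6p'
echo '[[0,-40,0,0,0.9],[0,-80,-40,0,0.9],[0,-120,-60,0,0.9],[0,-150,-60,0,0.9],[0,-150,-60,0,0.9]]' | python3 steer.py | head -2
echo '[[40,0,0,0,0.9],[80,0,0,0,0.9],[120,0,0,0,0.9],[160,0,0,0,0.9],[200,0,0,0,0.9]]' | python3 steer.py | head -2
echo '[[40,0,0,0,0.9],[80,0,0,0,0.9],[120,0,0,0,0.9],[160,0,0,0,0.9],[160,0,0,0,0.9]]' | python3 steer.py | head -2
python3 - <<'E'
from h import *
p,d=env.read_camera('top'); cv2.imwrite('pics/t3.png',cv2.resize(p[80:310,180:490,::-1],None,fx=2.5,fy=2.5))
W=cloud('top',d)
def loc(n,p,c,a):
    x,r=circ(p); e=np.array(x)-c; print(n,x,r,'local',(np.cos(a)*e[0]+np.sin(a)*e[1]).round(1),(-np.sin(a)*e[0]+np.cos(a)*e[1]).round(1),p[:,2].max().round(1))
wc,bc=[617.5,-119.7],[612,136.1]
loc('shaker',box(W,310,140,357,190,80,130),wc,.169)
loc('wt',box(W,360,140,392,180,75,110),wc,.169)
p=box(W,215,160,295,215,60,110); loc('jig',p[p[:,1]<130],bc,.056); loc('bt',p[p[:,1]>130],bc,.056)
p=box(W,300,150,402,240,50,95); e=p[:,:2]-wc; l=np.c_[np.cos(.169)*e[:,0]+np.sin(.169)*e[:,1],-np.sin(.169)*e[:,0]+np.cos(.169)*e[:,1]]; k=l[l[:,0]<-5]
print('pitcher local',k.min(0),k.max(0)); h=k[k[:,1]<k[:,1].min()+12]; print('handle',h.mean(0)); h=k[k[:,1]>k[:,1].max()-6]; print('spout',h.mean(0))
b=np.array([k[(k[:,1]>y)&(k[:,1]<y+5),0][[0,-1]] if 0 else (k[(k[:,1]>y)&(k[:,1]<y+5),0].min(),k[(k[:,1]>y)&(k[:,1]<y+5),0].max(),y) for y in range(-40,20,5)]); print(b.round(0))
E
```

```text
ft_force: [-0.9, -0.2, 0.1]
opening: 0.87
grip_force: 0.0
eef_pos: [574.1, -136.8, 203.2]
opening: 0.894
grip_force: 0.0
t: 30.9
eef_pos: [422.7, -163.1, 263.5]
t: 31.32
eef_pos: [391.3, 35.4, 261.7]
t: 31.73
eef_pos: [362.6, 196.7, 261.6]
shaker [655.2 -73. ] 33.7 local 45.0 39.7 113.7
wt [ 670.3 -151.9] 17.9 local 46.6 -40.6 101.3
jig [614.2  96.6] 21.5 local -0.0 -39.6 93.4
bt [608.5 166.4] 17.8 local -1.8 30.4 102.1
pitcher local [-77.57484482 -60.40565794] [-16.84409965  34.90013862]
handle [-44.59292893 -54.42753676]
spout [-48.30463862  31.76403496]
[[-49. -41. -40.]
 [-51. -43. -35.]
 [-68. -33. -30.]
 [-70. -25. -25.]
 [-74. -24. -20.]
 [-76. -21. -15.]
 [-78. -20. -10.]
 [-77. -17.  -5.]
 [-76. -19.   0.]
 [-75. -18.   5.]
 [-74. -21.  10.]
 [-71. -23.  15.]]
```

View pics/t3.png

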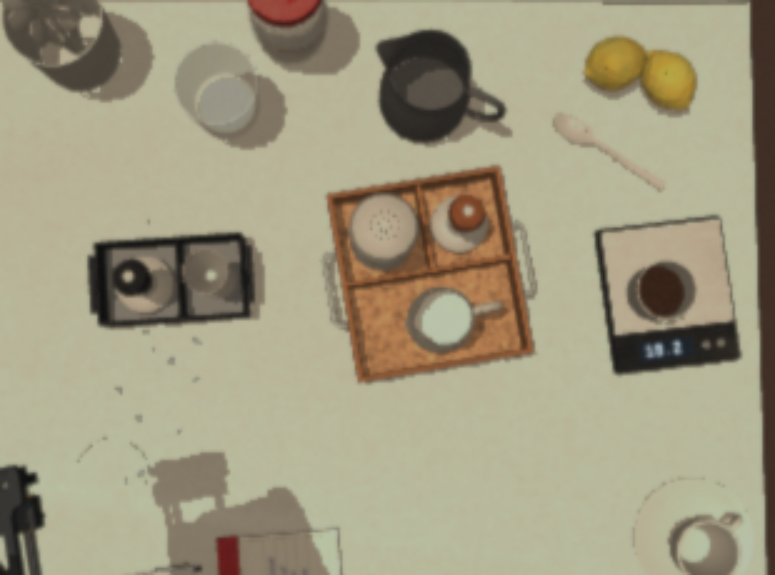

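The picture shows all five tools upright in their named cells: shaker (385,230), wood tamper (465,212), pitcher (442,320) with its handle along the cell, black tamper (132,278) and jigger (211,275). The bystanders haven't moved, so I'm handing in.

```bash
echo '[[0,0,0,0,0.9],[0,0,0,0,0.9],[0,0,0,0,0.9]]' | python3 steer.py | head -2; python3 -c "
from cell import env
print(env.job_done())"
```

```text
t: 32.03
eef_pos: [364.5, 190.4, 261.6]
the job is handed in; nothing more can be done
None
```

I handed the job in at 32 s: all five tools measured upright and within tolerance in their named cells, the grey pitcher, glass and dosing cup looked unmoved, and no verdict came back.

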